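Lay two standing cartons down on the baking mat

TASK

Two dry-goods cartons, a tall and a short one, stand side by side on the near edge of the rectangle printed on the baking mat, where any bump could send them off the folding table. Push each one high up on its rear face with the fingertips so that it tips forward and ends lying flat on its broad face inside the printed rectangle. Do not pick the cartons up, and leave the jar and the bowl where they are.

Things in the scene. Friction and masses are not known exactly. Their poses are not given: they have to be found in the camera images.
- tall_carton: the taller cardboard carton, 170 mm high, 70 wide, 45 thick, 300 g or a third more or less, standing on the mat across the rectangle's near line, front bottom edge 10 to 30 mm inside. Origin: centre of its underside; z up its height, x through its thickness, forward into the rectangle. Pushed near its top on the rear (-x) face it tips over its front bottom edge; it falls by itself once pushed about 45 mm
- tall_carton_top (a point): centre of the tall carton's top face, 170 mm from its underside; axes as the carton's
- short_carton: the shorter cardboard carton, 130 mm high, 70 wide, 45 thick, 220 g or a third more or less, standing on the mat across the rectangle's near line, front bottom edge 10 to 30 mm inside. Origin: centre of its underside; z up its height, x through its thickness, forward into the rectangle. Pushed near its top on the rear (-x) face it tips over its front bottom edge; it falls by itself once pushed about 45 mm
- short_carton_top (a point): centre of the short carton's top face, 130 mm from its underside; axes as the carton's
- zone (a point): centre of the rectangle of thin white lines on the dark baking mat (300 x 350 x 2 mm, stuck to the table); at the mat's top, z up. The rectangle is 235 mm along this point's x and 310 mm along its y; x points away from the near line on which the cartons stand. They stand about 140 mm apart along y, turned up to 7 degrees; which is left or right varies
- jar: small amber glass jar with a lid, 60 mm across, 85 mm high, standing beside the mat (left or right); origin at the centre of its underside; not to be disturbed
- bowl: white melamine bowl, 140 mm across, 55 mm high, standing on the other side of the mat; origin at the centre of its underside; not to be disturbed
Things that resemble listed ones, but are neither listed nor needed, are in the scene too. What is shaped like the tall_carton but turquoise or yellow is not meant.

How it is judged:
By the outcome, as a careful person would: the job done as asked, in the order asked, and still so for the second after the job is handed in, with the robot touching nothing.
It also fails if it takes over 56 s, if anything falls off the work surface, if the arm or the gripper's body presses on something with over 40 N, if the wrist force passes 120 N, or if a joint passes its speed limit or range.

ROBOT

A 6-joint arm with a two-finger parallel gripper is mounted at the origin on the work surface. World frame = base frame: x ahead of the robot, y to its left, z up, the work surface at z = 0. Lengths are in mm, angles in rad, forces in N, time in s.
With the tool pointing down it reaches from about 350 to 975 mm from the base axis. Payload 7.1 kg.
Tool frame: the origin (TCP) lies midway between the tips of the shut fingers; the grasp point (between the pads) lies 19 mm behind it (ctrl.grasp_offset is the distance from the TCP to the grasp point, in mm); z points along the fingers, y is the line along which they close (so a half turn about z gives the same grasp; the last joint's range is limited). The gripper opens to 88 mm and grips with 3 to 60 N. Pads are 20 mm wide; open, the fingers measure 115 mm over their backs; the gripper's body (75 mm by 178 mm) begins 61 mm behind the grasp point.
Start: joints at [1.286, 0.423, 1.63, -0, 1.089, -0.019], TCP at [164.144, 603.043, 191.875] pointing down, gripper open.
Joint ranges: [-3, 3], [-0.9, 2.11], [0.09, 2.58], [-1.31, 4.45], [0.11, 2.69], [-2.54, 2.54]. Speed limits (rad/s): [2.39, 2.39, 3.01, 3.14, 3.14, 3.14].

INTERFACE

Orientations are given as a rotation vector (axis times angle).
In Python, from workcell import ctrl gives the robot as it stands. The module is installed in compiled form; this text tells all that it offers.
- The arm moves only by the tool servo_tool, never from a script. Its argument "rows" is a list of rows, each a list of 7 numbers: the turn, a rotation vector about the tool's x, y, z as a fraction of full scale, then the shift along the tool's x, y, z as a fraction of full scale, then the finger opening in mm, from 0 to 87.8. A call has 1 to 10 rows; each row is the pose to reach, as a shift and turn from the pose commanded when the call began, along the tool's axes at that moment; what a row does not reach only later rows make up. Full scale, the value 1, is 20 cm for a shift and 1.5 rad for a turn. A row lasts 1/8 s, in which the tool goes at most 62.5 mm and 10.7 degrees, less where a joint would pass 70% of its speed; a pose out of reach is approached as far as the arm can. A call with a number of a shift or a turn outside -1 to 1 is refused whole. A call with a gripper value outside its range is refused whole. The fingers move at their own pace and stop on an object; the grip force is fixed at half the most. Time passes only in rows, so rows that repeat a pose let the fingers close. It gives the time, the measured TCP pose, the force, the opening and the grip force at its end, in the units of the state.
- ctrl.get_obs(): the state, without advancing time (a new reading comes with each control period).
- ctrl.get_image(name): name is "scene" or "top" or "wrist"; returns (picture, depth): 420x560x3 uint8, red, green, blue; 420x560 float32, mm along the optical axis (not along the pixel's ray), 0 where there is no reading.
- ctrl.camera_info(name): a dict with "intrinsics" (3x3 intrinsics, pixels), "R" (3x3) and "t" (3): a world point X has camera coordinates R X + t. Camera axes: x right, y down, z forward; pixel columns grow to the right and rows downward; lengths in mm; the calibration is good to about 2 mm. A picture is of the moment at which its call begins: read the wrist's pose just before it. camera_info takes no time and is no camera call; for the wrist camera it gives the pose at the moment of the call.
- ctrl.close_job(): hands the job in; it is judged then, once.
The state is a dict: "t": time; "qpos": joint angles; "qvel": joint speeds; "joint_torque": joint torques, N m; "ee_pos": TCP position; "orientation": TCP orientation; "ft_force": force on the tool from outside, world axes, zero at the start; "moment": the same for the moment, N m; "width": finger opening in mm; "grasp_force": force on a finger pad.
Only numpy, scipy, OpenCV 4.12 (cv2) and the standard library are available. Lean on these libraries where they do the work, as an engineer would, in place of code of your own. Each camera call takes 0.05 s, during which the arm holds its last target. There are 200 camera calls.

## Working session

There is one attempt and no reset: what is moved stays moved. The work goes in short steps, Python scripts to look and compute and a tool call to move; the robot and the scene stay as the last step left them, time stands still between calls to the robot, and variables do not carry over. Pictures are saved under pics/ and viewed, at most 10 in all, crops included, and the job is handed in when it is done.

Besides the shell and the picture viewer there is one more tool, called after "Emit:" by a JSON object that holds its "name" and its "arguments", one argument or row to a line. servo_tool: Moves the arm, as the interface text tells. Its arguments: {"type":"object","properties":{"rows":{"type":"array","items":{"type":"array","items":{"type":"number"}}}},"required":["rows"]}

```bash
mkdir -p pics; cat > h.py <<'E'
from workcell import ctrl
import numpy as np, cv2
def cloud(name):
    info=ctrl.camera_info(name); im,d=ctrl.get_image(name)
    K,R,t=[np.array(info[k],float) for k in("intrinsics","R","t")]
    v,u=np.mgrid[:420,:560]
    c=np.stack([(u-K[0,2])/K[0,0]*d,(v-K[1,2])/K[1,1]*d,d],-1)
    return im,d,(c-t)@R
E
python3 - <<'E'
from h import *
o=ctrl.get_obs();print(o['t'],o['ee_pos'],o['orientation'],o['ft_force'])
for n in("scene","top"):
    im,d,P=cloud(n); cv2.imwrite(f"pics/{n}0.png",im[...,::-1]); np.savez(f"{n}0.npz",im=im,P=P,d=d)
    print(n,ctrl.camera_info(n))
E
```

```text
0.0 [163.96292222 602.50049059 191.12822773] [-4.16241095e-01 -3.11363571e+00  2.26432239e-03] [ 0.33065461  0.46549308 -0.17121745]
scene {'intrinsics': array([[397.57290184,   0.        , 280.56331744],
       [  0.        , 397.57290184, 207.5655193 ],
       [  0.        ,   0.        ,   1.        ]]), 'R': array([[-0.87719223,  0.47995666,  0.01324416],
       [ 0.41292068,  0.76817567, -0.48928791],
       [-0.24501083, -0.42373076, -0.87202175]]), 't': array([ 447.10367173, -177.24405433, 1109.30769429])}
top {'intrinsics': array([[533.6752623 ,   0.        , 282.6724463 ],
       [  0.        , 533.6752623 , 203.33860737],
       [  0.        ,   0.        ,   1.        ]]), 'R': array([[-0.02924939, -0.99943498, -0.01655897],
       [-0.99133692,  0.03112654, -0.12760189],
       [ 0.12804521,  0.01268324, -0.99168723]]), 't': array([  35.61702998,  536.1448716 , 1269.25932583])}
```

View pics/scene0.png

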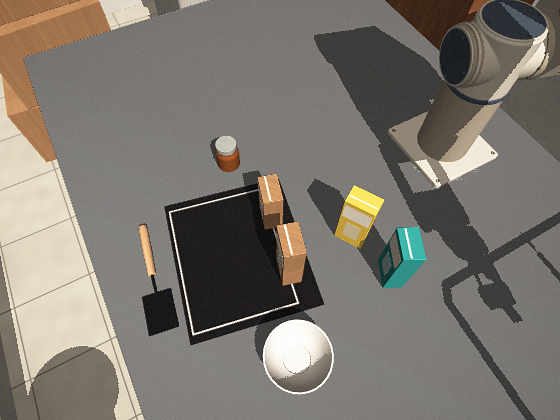

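View pics/top0.png

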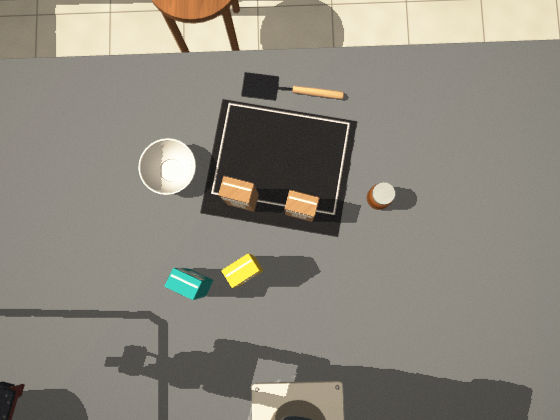

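The scene view shows four box-like candidates. The brown tall carton is at (290,253) and the brown short carton at (271,200), both on the near line. The yellow (358,217) and turquoise (402,258) boxes are decoys off the mat. In the top view the tall carton is at (238,193) on the left and the short one at (302,205). The jar is on the right at (381,195) and the bowl on the left at (167,167).

```bash
python3 - <<'E'
from h import *
big=[]
z=np.load("top0.npz");im,P=z["im"],z["P"]
hsv=cv2.cvtColor(im,cv2.COLOR_RGB2HSV)
Z=P[...,2]
def rect(m,n):
    q=P[m][:,:2].astype(np.float32)
    (c,s,a)=cv2.minAreaRect(q);print(n,len(q),np.round(c),np.round(s),round(a,1),"z",np.median(P[m][:,2]).round(1), cv2.boxPoints((c,s,a)).round().tolist())
u=np.arange(560)[None]+0*Z;v=np.arange(420)[:,None]+0*Z
def box(a,b,c,d):return (u>a)&(u<b)&(v>c)&(v<d)
rect(box(205,270,165,225)&(Z>160)&(Z<182),"tall")
rect(box(270,330,180,235)&(Z>120)&(Z<142),"short")
rect(box(215,270,245,295)&(Z>60)&(Z<300),"yellow")
rect(box(155,215,260,305)&(Z>60)&(Z<300),"turq")
rect(box(360,405,175,215)&(Z>70)&(Z<95),"jar")
rect(box(130,203,130,203)&(Z>40)&(Z<70),"bowl")
w=box(195,365,95,240)&(hsv[...,2]>120)&(hsv[...,1]<60)&(Z<12)
w=w&box(206,358,100,222)
rect(w,"lines")
s=np.load("scene0.npz");big=np.hstack([cv2.resize(im[90:310,150:410],(520,440)),cv2.resize(s["im"][160:310,160:260+60],(280,440))]) 
cv2.imwrite("pics/crop1.png",big[...,::-1])
E
```

```text
tall 664 [554. 120.] [70. 45.] 73.5 z 171.0 [[522.0, 93.0], [566.0, 80.0], [586.0, 148.0], [542.0, 160.0]]
short 623 [524. -24.] [70. 46.] 73.5 z 131.1 [[493.0, -51.0], [536.0, -64.0], [556.0, 3.0], [512.0, 16.0]]
yellow 773 [377. 115.] [45. 70.] 30.8 z 168.6 [[339.0, 133.0], [375.0, 73.0], [415.0, 96.0], [378.0, 156.0]]
turq 929 [352. 238.] [71. 46.] 63.6 z 168.0 [[316.0, 217.0], [357.0, 196.0], [389.0, 260.0], [348.0, 281.0]]
jar 411 [ 548. -218.] [52. 52.] 72.9 z 84.1 [[515.0, -236.0], [564.0, -251.0], [580.0, -201.0], [531.0, -186.0]]
bowl 624 [635. 300.] [137. 137.] 88.7 z 50.7 [[564.0, 233.0], [702.0, 230.0], [705.0, 367.0], [567.0, 371.0]]
lines 3214 [652.  20.] [387. 313.] 87.9 z -0.1 [[489.0, -168.0], [802.0, -179.0], [816.0, 207.0], [503.0, 219.0]]
```

View pics/crop1.png

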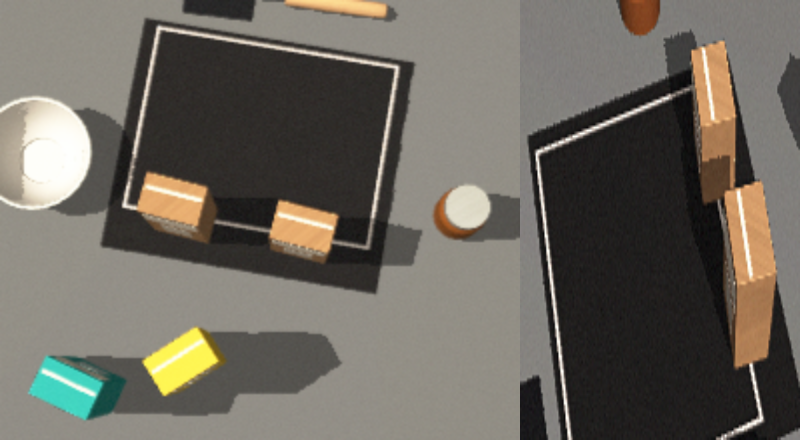

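The crop confirms it: the two brown cartons straddle the near line and match in size (170 and 130 mm high). The yellow and turquoise ones are decoys. I can also read the rectangle's corners from it. Next I'll compute the rectangle and the move numbers.

```bash
cat >> h.py <<'E'
from scipy.spatial.transform import Rotation as Rt
def ray(name,px,z):
    i=ctrl.camera_info(name);K,R,t=[np.array(i[k],float) for k in("intrinsics","R","t")]
    C=-R.T@t;out=[]
    for p in px:
        d=R.T@np.linalg.solve(K,[*p,1]);out.append(C+d*(z-C[2])/d[2])
    return np.array(out)
def rel(target,yaw):  # forward direction angle of push = -tool x
    o=ctrl.get_obs();R=Rt.from_rotvec(o['orientation']).as_matrix()
    f=np.array([np.cos(yaw),np.sin(yaw),0]);zz=np.array([0,0,-1.]);x=-f;G=np.c_[x,np.cross(zz,x),zz]
    print("turn",(Rt.from_matrix(R.T@G).as_rotvec()/1.5).round(4),"shift",(R.T@(np.array(target)-o['ee_pos'])/200).round(4))
E
python3 - <<'E'
from h import *
c=ray("top",[(228.5,104),(349.5,123.5),(334.5,213.5),(211.5,193.5)],2)
print(c.round(),np.linalg.norm(c-np.roll(c,-1,0),axis=1).round())
m=c.mean(0)[:2];f=((c[0]+c[1])-(c[2]+c[3]))[:2];f/=np.linalg.norm(f);a=np.arctan2(f[1],f[0]);print("zone",m,np.degrees(a))
l=np.array([-f[1],f[0]])
for n,p,w in(("tall",(554,120),-16.5),("short",(524,-24),-16.5)):
    d=np.array(p)-m;print(n,"zone x,y",(d@f).round(),(d@l).round())
w=np.radians(-16.5)
o=ctrl.get_obs();p=o['ee_pos'];rel([p[0],p[1],230],w)
rel([499,136,230],w);rel([499,136,148],w)
E
```

```text
[[ 803.  151.    2.]
 [ 741. -156.    2.]
 [ 512. -109.    2.]
 [ 572.  198.    2.]] [314. 234. 313. 236.]
zone [656.80496923  21.0739034 ] -11.582376238411273
tall zone x,y -121.0 76.0
short zone x,y -121.0 -71.0
turn [-0.0009 -0.      0.0148] shift [ 0.     -0.0003 -0.194 ]
turn [-0.0009 -0.      0.0148] shift [-2.2289 -1.8111 -0.1917]
turn [-0.0009 -0.      0.0148] shift [-2.2289 -1.8105  0.2183]
```

Emit:
{"name": "servo_tool", "arguments": {
  "rows": [
    [0,0,0.015,0,0,-0.19,40],
    [0,0,0.015,-0.19,-0.15,-0.19,40],
    [0,0,0.015,-0.38,-0.3,-0.19,40],
    [0,0,0.015,-0.57,-0.45,-0.19,40],
    [0,0,0.015,-0.75,-0.6,-0.19,40]
  ]
}}

```text
t: 0.72
ee_pos: [278.0, 446.3, 229.6]
orientation: [-0.451, -3.109, 0.001]
ft_force: [0.7, -0.5, 1.0]
width: 42.0
grasp_force: 0.0
```

Emit:
{"name": "servo_tool", "arguments": {
  "rows": [
    [0,0,0,-0.19,-0.15,0,40],
    [0,0,0,-0.38,-0.3,0,40],
    [0,0,0,-0.57,-0.45,0,40],
    [0,0,0,-0.75,-0.6,0,40]
  ]
}}

```text
t: 1.23
ee_pos: [387.7, 288.7, 229.7]
orientation: [-0.451, -3.109, 0.0]
ft_force: [-0.9, 0.1, 0.2]
width: 40.1
grasp_force: 0.0
```

```bash
python3 - <<'E'
from h import *
o=ctrl.get_obs();print(o['t'],o['ee_pos'],o['width'],o['ft_force']);w=np.radians(-16.5)
rel([499,136,230],w);rel([499,136,150],w)
E
```

```text
1.225 [387.67383011 288.67179281 229.73811957] 40.05531636464531 [-0.88348417  0.09906723  0.2468102 ]
turn [-0.0001 -0.0001 -0.0002] shift [-0.7507 -0.5736 -0.0013]
turn [-0.0001 -0.0001 -0.0002] shift [-0.7508 -0.5735  0.3987]
```

Emit:
{"name": "servo_tool", "arguments": {
  "rows": [
    [0,0,0,-0.19,-0.145,0,40],
    [0,0,0,-0.38,-0.29,0,40],
    [0,0,0,-0.57,-0.43,0,40],
    [0,0,0,-0.75,-0.574,0,40],
    [0,0,0,-0.75,-0.574,0.2,40],
    [0,0,0,-0.75,-0.574,0.4,40],
    [0,0,0,-0.75,-0.574,0.4,40]
  ]
}}

```text
t: 2.1
ee_pos: [495.7, 136.6, 147.3]
orientation: [-0.451, -3.103, 0.004]
ft_force: [-0.4, 0.8, -0.1]
width: 40.1
grasp_force: 0.0
```

```bash
python3 - <<'E'
from h import *
o=ctrl.get_obs();print(o['t'],o['ee_pos'],o['width'],o['ft_force'])
im,d,P=cloud("scene");cv2.imwrite("pics/scene1.png",cv2.resize(im[120:330,130:410],(800,600))[...,::-1])
E
```

```text
2.1 [495.7392932  136.62924819 147.32913235] 40.14004608804952 [-0.35706146  0.78060595 -0.10687525]
```

View pics/scene1.png

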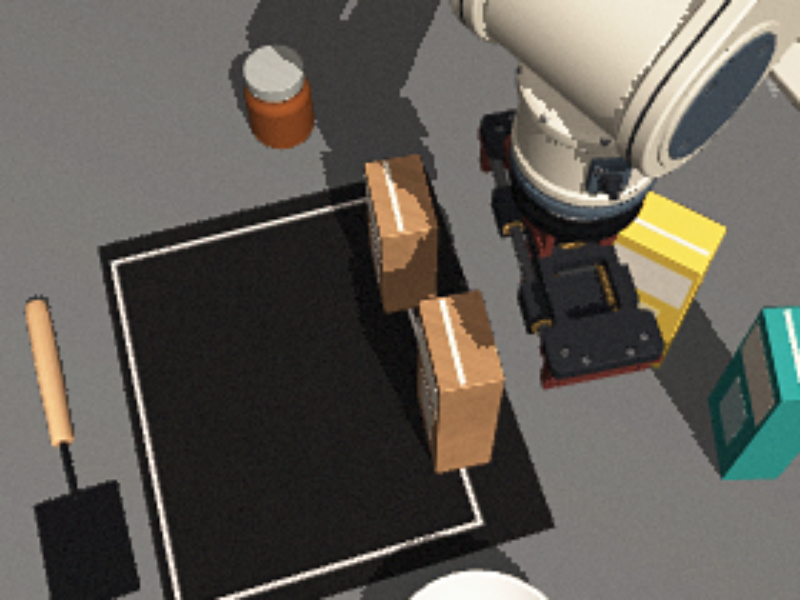

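The gripper is behind the tall carton (460,380) with a clear gap, and the rest is untouched. Now I push slowly.

Emit:
{"name": "servo_tool", "arguments": {
  "rows": [
    [0,0,0,-0.05,0,0,40],
    [0,0,0,-0.08,0,0,40],
    [0,0,0,-0.11,0,0,40],
    [0,0,0,-0.14,0,0,40],
    [0,0,0,-0.17,0,0,40],
    [0,0,0,-0.2,0,0,40],
    [0,0,0,-0.23,0,0,40],
    [0,0,0,-0.26,0,0,40]
  ]
}}

```text
t: 3.15
ee_pos: [548.4, 122.5, 149.8]
orientation: [-0.451, -3.109, 0.0]
ft_force: [0.5, 1.2, 0.2]
width: 40.0
grasp_force: 0.0
```

Emit:
{"name": "servo_tool", "arguments": {
  "rows": [
    [0,0,0,-0.03,0,0,40],
    [0,0,0,-0.06,0,0,40],
    [0,0,0,-0.09,0,0,40],
    [0,0,0,-0.12,0,0,40],
    [0,0,0,-0.14,0,0,40],
    [0,0,0,-0.14,0,0,40],
    [0,0,0,-0.14,0,0,40]
  ]
}}

```text
t: 4.03
ee_pos: [574.7, 114.7, 149.8]
orientation: [-0.451, -3.109, 0.0]
ft_force: [-0.2, 0.4, 0.4]
width: 40.1
grasp_force: 0.0
```

```bash
python3 - <<'E'
from h import *
o=ctrl.get_obs();print(o['t'],o['ee_pos'],o['width'],o['ft_force'])
im,d,P=cloud("scene");cv2.imwrite("pics/scene2.png",cv2.resize(im[120:330,130:410],(800,600))[...,::-1])
E
```

```text
4.025 [574.69358969 114.68524833 149.81305285] 40.11552393327188 [-0.24557892  0.3833601   0.38982119]
```

View pics/scene2.png

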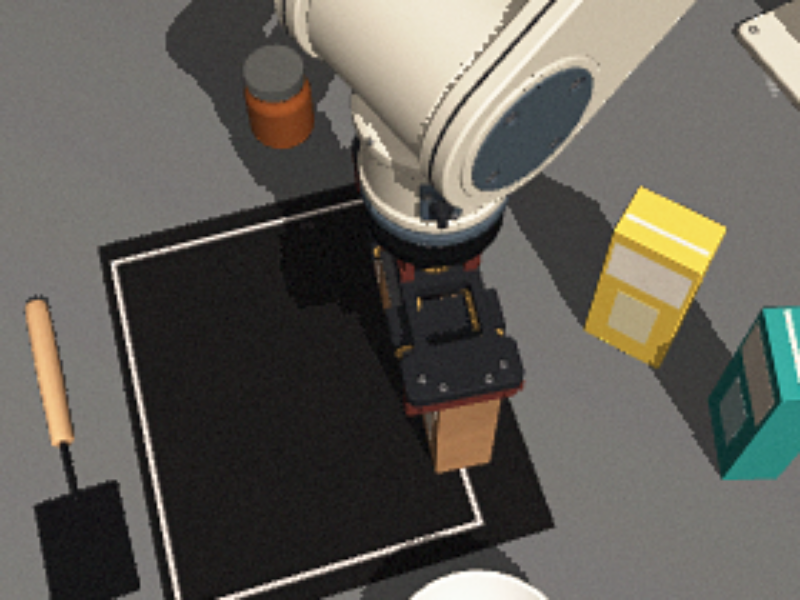

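The carton's side face (460,430) looks unchanged and there is no force, although the TCP should have pushed it 50 mm. I'll check with depth before doing anything else.

```bash
python3 - <<'E'
from h import *
for n in("scene","top","wrist"):
    im,d,P=cloud(n);np.savez(n+"3.npz",im=im,P=P,d=d)
    hsv=cv2.cvtColor(im,cv2.COLOR_RGB2HSV)
    m=(d>0)&(P[...,2]>5)&(P[...,2]<180)&(P[...,0]>460)&(P[...,0]<780)&(P[...,1]>60)&(P[...,1]<190)
    b=m&(hsv[...,0]<20)&(hsv[...,1]>60)&(hsv[...,2]>60)
    q=P[b]
    for lo in range(0,180,20):
        s=q[(q[:,2]>lo)&(q[:,2]<=lo+20)]
        if len(s)>4:print(n,lo,len(s),np.percentile(s,[2,98],axis=0).round().tolist())
    if n!="scene":
        out=im if n=="wrist" else cv2.resize(im[90:310,150:410],(560,420))
        cv2.imwrite(f"pics/{n}3.png",out[...,::-1])
a=cv2.imread("pics/wrist3.png");b=cv2.imread("pics/top3.png")
cv2.imwrite("pics/c3.png",cv2.resize(np.hstack([a,b]),(800,300)))
E
```

```text
scene 0 44 [[546.0, 115.0, 6.0], [586.0, 158.0, 20.0]]
scene 20 68 [[545.0, 116.0, 20.0], [586.0, 159.0, 39.0]]
scene 40 68 [[544.0, 135.0, 40.0], [585.0, 159.0, 59.0]]
scene 60 69 [[546.0, 133.0, 61.0], [585.0, 159.0, 79.0]]
scene 80 71 [[545.0, 132.0, 81.0], [585.0, 159.0, 100.0]]
scene 100 75 [[545.0, 143.0, 101.0], [586.0, 159.0, 119.0]]
scene 120 73 [[545.0, 147.0, 120.0], [586.0, 159.0, 138.0]]
wrist 0 117 [[524.0, 94.0, 5.0], [542.0, 157.0, 18.0]]
wrist 20 149 [[524.0, 94.0, 22.0], [542.0, 157.0, 39.0]]
wrist 40 132 [[524.0, 94.0, 40.0], [542.0, 157.0, 60.0]]
wrist 60 165 [[524.0, 94.0, 60.0], [542.0, 158.0, 80.0]]
wrist 80 237 [[524.0, 94.0, 80.0], [542.0, 157.0, 99.0]]
wrist 100 241 [[524.0, 94.0, 101.0], [542.0, 158.0, 118.0]]
wrist 120 57 [[523.0, 93.0, 121.0], [542.0, 158.0, 139.0]]
wrist 140 145 [[523.0, 93.0, 141.0], [542.0, 158.0, 160.0]]
wrist 160 11764 [[527.0, 87.0, 166.0], [576.0, 154.0, 173.0]]
```

View pics/c3.png

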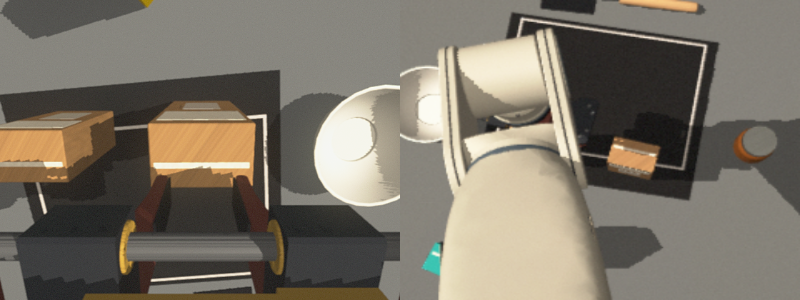

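The wrist view shows the carton upright and unmoved: its top face is at (200,150) and the fingertips (165,185) and (245,185) appear over its front edge. So the fingers may actually be higher than I assumed. I'll measure the fingertips in depth.

```bash
python3 - <<'E'
from h import *
o=ctrl.get_obs();print(o['t'],o['ee_pos'],o['qpos'])
z=np.load("wrist3.npz");P,d=z["P"],z["d"];s=7/5
for (u,v) in [(170,186),(165,190),(160,200),(155,215),(150,230),(240,186),(243,195),(250,215),(200,150),(200,178),(205,120)]:
    U,V=int(u*s),int(v*s);print((u,v),P[V,U].round(),d[V,U])
z=np.load("scene3.npz");P=z["P"]
m=(P[...,0]>500)&(P[...,0]<640)&(P[...,1]>40)&(P[...,1]<190)&(P[...,2]>145)&(z["d"]>0)
q=P[m];print("scene min z hist",np.histogram(q[:,2],bins=range(140,340,20)))
E
```

```text
4.225 [574.79411196 114.75483828 149.91502775] [ 1.76766994e-01  4.17939998e-01  1.74981568e+00 -3.43301294e-05
  9.73849797e-01 -1.10582699e+00]
(170, 186) [563.  96. 186.] 168.527
(165, 190) [559.  96. 201.] 153.03929
(160, 200) [559.  96. 214.] 140.85786
(155, 215) [559.  96. 230.] 125.11116
(150, 230) [560.  95. 242.] 114.17261
(240, 186) [570. 138. 198.] 155.29034
(243, 195) [570. 138. 211.] 143.28815
(250, 215) [570. 138. 232.] 122.4203
(200, 150) [550. 120. 172.] 177.02718
(200, 178) [569. 115. 172.] 182.55557
(205, 120) [534. 129. 160.] 183.86623
scene min z hist (array([  0,   1,   0,  11,   0,   0, 187, 562, 891]), array([140, 160, 180, 200, 220, 240, 260, 280, 300, 320]))
```

```bash
python3 - <<'E'
from h import *
z=np.load("wrist3.npz");P,d,im=z["P"],z["d"],z["im"]
for U in (224,230,236,242,335,340,346):
    print(U,[(V,int(P[V,U,0]),int(P[V,U,2])) for V in range(238,272,3)])
cv2.imwrite("pics/w3c.png",cv2.resize(im[150:330,190:390],(660,594),interpolation=cv2.INTER_NEAREST)[...,::-1])
E
```

```text
224 [(238, 555, 171), (241, 557, 172), (244, 558, 173), (247, 556, 183), (250, 556, 187), (253, 556, 191), (256, 556, 194), (259, 557, 197), (262, 557, 200), (265, 557, 203), (268, 557, 206), (271, 557, 210)]
230 [(238, 556, 171), (241, 558, 171), (244, 559, 172), (247, 557, 182), (250, 557, 186), (253, 557, 191), (256, 557, 193), (259, 557, 196), (262, 559, 197), (265, 559, 200), (268, 559, 203), (271, 559, 205)]
236 [(238, 557, 171), (241, 558, 172), (244, 560, 172), (247, 561, 172), (250, 559, 183), (253, 559, 187), (256, 560, 188), (259, 561, 189), (262, 562, 189), (265, 564, 189), (268, 564, 190), (271, 566, 190)]
242 [(238, 558, 171), (241, 559, 173), (244, 560, 172), (247, 562, 172), (250, 564, 172), (253, 565, 172), (256, 566, 172), (259, 568, 172), (262, 570, 171), (265, 636, 2), (268, 640, 1), (271, 642, 2)]
335 [(238, 570, 173), (241, 571, 173), (244, 574, 171), (247, 571, 182), (250, 570, 187), (253, 570, 190), (256, 570, 194), (259, 570, 196), (262, 570, 200), (265, 570, 202), (268, 571, 202), (271, 571, 205)]
340 [(238, 571, 171), (241, 573, 171), (244, 574, 172), (247, 571, 183), (250, 571, 186), (253, 571, 190), (256, 570, 194), (259, 570, 198), (262, 570, 201), (265, 570, 203), (268, 570, 206), (271, 570, 209)]
346 [(238, 572, 172), (241, 573, 172), (244, 575, 172), (247, 577, 171), (250, 571, 187), (253, 571, 190), (256, 571, 194), (259, 571, 197), (262, 571, 200), (265, 571, 203), (268, 571, 205), (271, 570, 209)]
```

View pics/w3c.png

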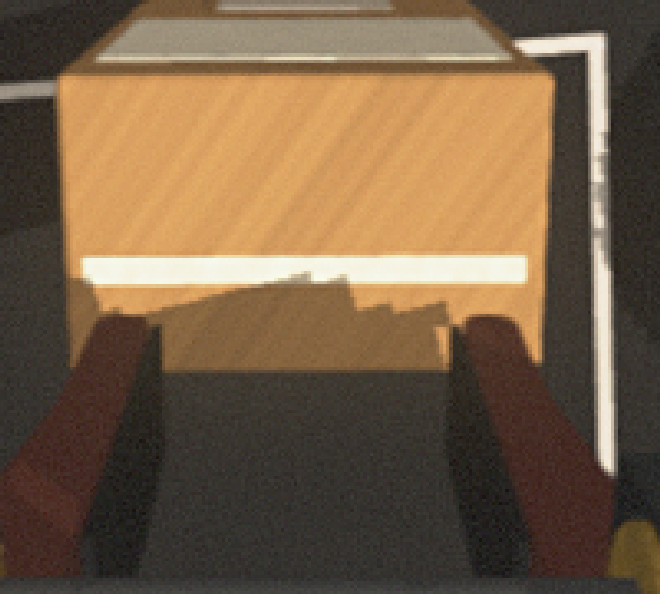

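The enlarged crop and depth show the fingertip ends at z≈183, about 33 mm above the reported TCP. They passed just over the carton's 171 mm top without touching it. I'll back off, go 35 mm lower and check the tips from the wrist.

Emit:
{"name": "servo_tool", "arguments": {
  "rows": [
    [0,0,0,0.1,0,-0.05,40],
    [0,0,0,0.25,0,-0.05,40],
    [0,0,0,0.4,0,-0.05,40],
    [0,0,0,0.4,0,0.06,40],
    [0,0,0,0.4,0,0.175,40],
    [0,0,0,0.4,0,0.175,40]
  ]
}}

```text
t: 4.97
ee_pos: [496.0, 137.4, 114.3]
orientation: [-0.45, -3.106, 0.002]
ft_force: [0.3, 0.2, 0.5]
width: 39.9
grasp_force: 0.0
```

```bash
python3 - <<'E'
from h import *
o=ctrl.get_obs();print(o['t'],o['ee_pos'],o['ft_force'])
im,d,P=cloud("wrist")
for U in (224,230,236,335,340):
    print(U,[(V,int(P[V,U,0]),int(P[V,U,2])) for V in range(232,272,3)])
E
```

```text
4.975 [496.04116405 137.41576843 114.26994888] [0.27389108 0.20066212 0.45087105]
224 [(232, 511, 2), (235, 513, 2), (238, 516, 1), (241, 518, 1), (244, 521, 1), (247, 477, 148), (250, 478, 151), (253, 478, 155), (256, 478, 158), (259, 478, 162), (262, 478, 164), (265, 478, 168), (268, 478, 171), (271, 478, 174)]
230 [(232, 512, 1), (235, 515, 1), (238, 517, 2), (241, 520, 1), (244, 522, 2), (247, 427, 307), (250, 479, 150), (253, 479, 154), (256, 479, 158), (259, 479, 161), (262, 480, 161), (265, 480, 163), (268, 480, 167), (271, 480, 171)]
236 [(232, 514, 1), (235, 516, 1), (238, 518, 3), (241, 521, 2), (244, 524, 1), (247, 527, 1), (250, 480, 148), (253, 481, 150), (256, 481, 153), (259, 482, 153), (262, 484, 153), (265, 485, 154), (268, 486, 154), (271, 487, 154)]
335 [(232, 538, 1), (235, 540, 2), (238, 542, 3), (241, 545, 1), (244, 548, 2), (247, 492, 146), (250, 491, 152), (253, 492, 154), (256, 492, 157), (259, 491, 161), (262, 491, 164), (265, 491, 167), (268, 492, 167), (271, 492, 170)]
340 [(232, 539, 2), (235, 541, 1), (238, 544, 2), (241, 546, 2), (244, 550, 0), (247, 492, 148), (250, 492, 151), (253, 492, 155), (256, 492, 157), (259, 492, 162), (262, 492, 164), (265, 491, 167), (268, 491, 170), (271, 491, 174)]
```

Emit:
{"name": "servo_tool", "arguments": {
  "rows": [
    [0,0,0,-0.05,0,0,40],
    [0,0,0,-0.08,0,0,40],
    [0,0,0,-0.11,0,0,40],
    [0,0,0,-0.14,0,0,40],
    [0,0,0,-0.17,0,0,40],
    [0,0,0,-0.2,0,0,40],
    [0,0,0,-0.2,0,0,40]
  ]
}}

```text
t: 5.9
ee_pos: [537.0, 126.0, 114.8]
orientation: [0.452, 3.109, 0.0]
ft_force: [-0.8, -1.4, -0.2]
width: 39.9
grasp_force: 0.1
```

```bash
python3 - <<'E'
from h import *
im,d,P=cloud("wrist")
for V in (150,180,210,240): print(V,[P[V,U].round().tolist() for U in (260,280,300)])
E
```

```text
150 [[495.0, 119.0, -0.0], [499.0, 135.0, -0.0], [504.0, 150.0, 0.0]]
180 [[518.0, 112.0, 2.0], [523.0, 128.0, 2.0], [528.0, 143.0, 2.0]]
210 [[533.0, 110.0, 43.0], [536.0, 124.0, 44.0], [540.0, 138.0, 45.0]]
240 [[538.0, 111.0, 93.0], [542.0, 122.0, 93.0], [545.0, 134.0, 93.0]]
```

The rear face leans about 7°, so the carton is tipping. I'll continue.

Emit:
{"name": "servo_tool", "arguments": {
  "rows": [
    [0,0,0,-0.03,0,0,40],
    [0,0,0,-0.06,0,0,40],
    [0,0,0,-0.09,0,0,40],
    [0,0,0,-0.12,0,0,40],
    [0,0,0,-0.15,0,0,40],
    [0,0,0,-0.18,0,0,40],
    [0,0,0,-0.2,0,0,40],
    [0,0,0,-0.2,0,0,40],
    [0,0,0,-0.2,0,0,40]
  ]
}}

```text
t: 7.08
ee_pos: [574.7, 114.7, 114.8]
orientation: [-0.451, -3.109, 0.0]
ft_force: [-0.7, 0.2, -0.8]
width: 40.3
grasp_force: 0.0
```

```bash
python3 - <<'E'
from h import *
im,d,P=cloud("wrist")
for V in (150,180,210,240): print(V,[P[V,U].round().tolist() for U in (260,280,300)])
im,d,P=cloud("scene");cv2.imwrite("pics/scene4.png",cv2.resize(im[120:330,130:410],(800,600))[...,::-1])
E
```

```text
150 [[532.0, 108.0, 3.0], [537.0, 123.0, 2.0], [541.0, 139.0, 2.0]]
180 [[556.0, 101.0, 3.0], [560.0, 116.0, 3.0], [565.0, 132.0, 2.0]]
210 [[580.0, 93.0, 3.0], [585.0, 109.0, 2.0], [590.0, 125.0, 2.0]]
240 [[591.0, 92.0, 47.0], [595.0, 106.0, 48.0], [599.0, 120.0, 47.0]]
```

View pics/scene4.png

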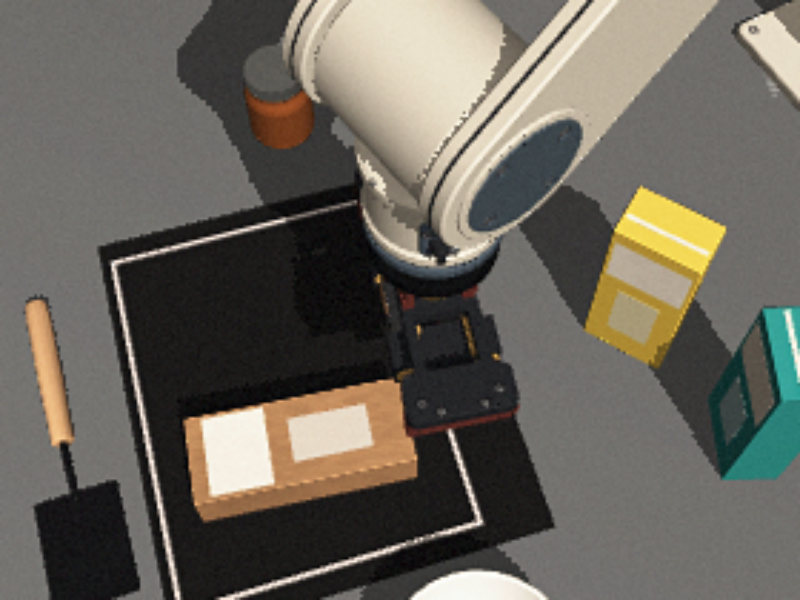

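The tall carton lies flat inside the rectangle (185–415, 380–520); the jar and bowl are unmoved. Now the short one.

Emit:
{"name": "servo_tool", "arguments": {
  "rows": [
    [0,0,0,0.1,0,-0.15,40],
    [0,0,0,0.15,0,-0.3,40],
    [0,0,0,0.15,0,-0.3,40]
  ]
}}

```text
t: 7.55
ee_pos: [547.1, 123.8, 177.1]
orientation: [0.45, 3.105, 0.002]
ft_force: [0.2, 1.3, 0.0]
width: 39.9
grasp_force: 0.0
```

```bash
python3 - <<'E'
from h import *
w=np.radians(-16.5);rel([478,-10.5,175],w);rel([478,-10.5,80],w)
E
```

```text
turn [0.0013 0.0025 0.0002] shift [ 0.1408 -0.7419  0.0083]
turn [0.0013 0.0025 0.0002] shift [ 0.1425 -0.7428  0.4833]
```

Emit:
{"name": "servo_tool", "arguments": {
  "rows": [
    [0,0,0,0.04,-0.2,0,40],
    [0,0,0,0.08,-0.4,0,40],
    [0,0,0,0.12,-0.6,0,40],
    [0,0,0,0.14,-0.74,0,40],
    [0,0,0,0.14,-0.74,0,40]
  ]
}}

```text
t: 8.18
ee_pos: [476.3, -11.9, 174.1]
orientation: [-0.455, -3.107, 0.0]
ft_force: [0.9, -0.2, -0.6]
width: 40.1
grasp_force: 0.0
```

```bash
python3 - <<'E'
from h import *
w=np.radians(-16.5);rel([478,-10.5,80],w)
im,d,P=cloud("wrist")
m=(d>0)&(abs(P[...,2]-131)<5)&(P[...,0]>470)&(P[...,0]<575)&(P[...,1]>-80)&(P[...,1]<30)
q=P[m];print(len(q),cv2.minAreaRect(q[:,:2].astype(np.float32)),q[:,0].min())
E
```

```text
turn [-0.0003 -0.0009 -0.0019] shift [-0.007   0.0093  0.4703]
5464 ((523.92431640625, -26.05701446533203), (67.02191925048828, 45.838802337646484), 73.51593780517578) 493.9281395610762
```

Emit:
{"name": "servo_tool", "arguments": {
  "rows": [
    [0,0,0,0,0,0.2,40],
    [0,0,0,0,0,0.4,40],
    [0,0,0,0,0,0.47,40],
    [0,0,0,0,0,0.47,40],
    [0,0,0,-0.04,0,0.47,40],
    [0,0,0,-0.07,0,0.47,40],
    [0,0,0,-0.1,0,0.47,40],
    [0,0,0,-0.13,0,0.47,40],
    [0,0,0,-0.15,0,0.47,40],
    [0,0,0,-0.15,0,0.47,40]
  ]
}}

```text
t: 9.48
ee_pos: [506.2, -19.3, 80.8]
orientation: [0.451, 3.109, -0.0]
ft_force: [0.6, -0.3, 0.1]
width: 39.9
grasp_force: 0.1
```

```bash
python3 - <<'E'
from h import *
im,d,P=cloud("wrist")
for V in (170,190,210,230,250): print(V,[P[V,U].round().tolist() for U in (260,280,300)])
E
```

```text
170 [[475.0, -28.0, 1.0], [479.0, -14.0, 2.0], [483.0, 0.0, 3.0]]
190 [[489.0, -32.0, 1.0], [493.0, -18.0, 2.0], [498.0, -4.0, 1.0]]
210 [[500.0, -35.0, 16.0], [504.0, -21.0, 16.0], [508.0, -7.0, 16.0]]
230 [[505.0, -34.0, 49.0], [508.0, -22.0, 49.0], [512.0, -10.0, 49.0]]
250 [[508.0, -34.0, 75.0], [512.0, -23.0, 74.0], [515.0, -12.0, 74.0]]
```

It leans about 8° with its base in place. I'll continue.

Emit:
{"name": "servo_tool", "arguments": {
  "rows": [
    [0,0,0,-0.03,0,0,40],
    [0,0,0,-0.06,0,0,40],
    [0,0,0,-0.09,0,0,40],
    [0,0,0,-0.12,0,0,40],
    [0,0,0,-0.15,0,0,40],
    [0,0,0,-0.18,0,0,40],
    [0,0,0,-0.2,0,0,40],
    [0,0,0,-0.2,0,0,40],
    [0,0,0,-0.2,0,0,40]
  ]
}}

```text
t: 10.65
ee_pos: [544.1, -30.6, 80.8]
orientation: [-0.451, -3.109, 0.0]
ft_force: [-0.3, -0.4, -0.4]
width: 39.9
grasp_force: 0.0
```

Emit:
{"name": "servo_tool", "arguments": {
  "rows": [
    [0,0,0,0.15,0,-0.1,40],
    [0,0,0,0.3,0,-0.3,40],
    [0,0,0,0.3,0,-0.55,40],
    [0,0,0,0.3,-0.3,-0.7,40],
    [0,0,0,0.3,-0.6,-0.7,40],
    [0,0,0,0.3,-0.9,-0.7,40],
    [0,0,0,0.3,-0.9,-0.7,40]
  ]
}}

```text
t: 11.52
ee_pos: [434.3, -189.2, 221.1]
orientation: [0.46, 3.107, -0.001]
ft_force: [-0.1, 0.2, 0.3]
width: 39.9
grasp_force: 0.0
```

```bash
python3 - <<'E'
from h import *
o=ctrl.get_obs();print(o['t'],o['ee_pos'],o['qpos'])
im,d,P=cloud("top");Z=P[...,2];hsv=cv2.cvtColor(im,cv2.COLOR_RGB2HSV)
c=ray("top",[(228.5,104),(349.5,123.5),(334.5,213.5),(211.5,193.5)],2)[:,:2]
m=c.mean(0);a=np.radians(-11.6);f=np.array([np.cos(a),np.sin(a)]);l=np.array([-f[1],f[0]])
b=((d>0)&(Z>38)&(Z<56)).astype(np.uint8)
L=P[...,:2]-m;X=L@f;Y=L@l
b&=((abs(X)<150)&(abs(Y)<170)).astype(np.uint8)
n,lab,st,_=cv2.connectedComponentsWithStats(b)
for i in range(1,n):
    k=lab==i
    if k.sum()>100:print(k.sum(),"X",np.percentile(X[k],[0.5,99.5]).round(),"Y",np.percentile(Y[k],[.5,99.5]).round(),cv2.minAreaRect(P[k][:,:2].astype(np.float32))[1])
cv2.imwrite("pics/top5.png",cv2.resize(im[60:310,130:430],(720,600))[...,::-1])
E
```

```text
11.525 [ 434.29447536 -189.22525265  221.11887808] [-4.35690070e-01  1.60375875e-01  1.92654982e+00 -5.39494181e-04
  1.05415658e+00 -1.71226573e+00]
1940 X [-84.  85.] Y [ 28. 105.] (71.01618194580078, 172.05604553222656)
1510 X [-98.  32.] Y [-116.  -41.] (69.9594955444336, 131.30690002441406)
```

View pics/top5.png

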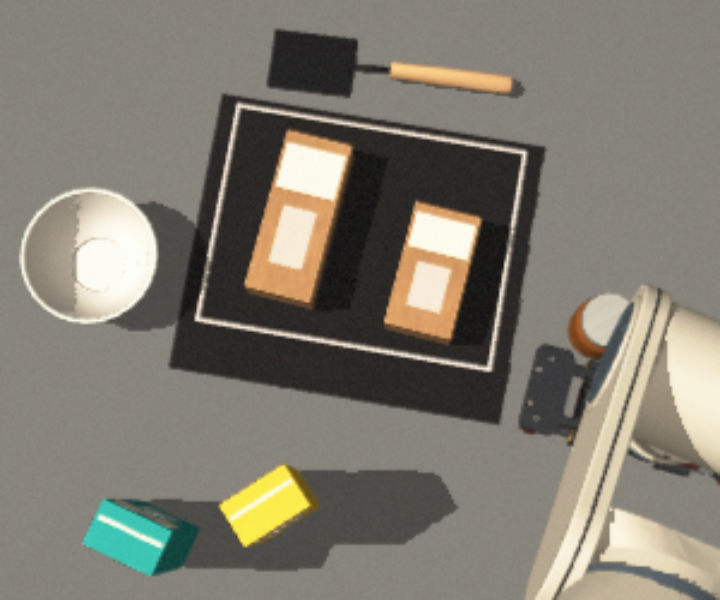

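Both cartons lie flat inside the rectangle (±117 × ±155): tall at (300,220), short at (433,272). The bowl and jar are in place and the arm is clear.

```bash
python3 -c "
from workcell import ctrl
print(ctrl.close_job())"
```

```text
the job is handed in; nothing more can be done
None
```

The job is handed in: both cartons lie flat on their broad faces inside the printed rectangle, the jar and bowl were not touched, and it took about 11.6 s of the 56 s allowed.

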